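# Pick the long brace from a sloped parts tray and centre-punch it in the marking jig

### The arm

A 7-joint arm with a two-finger parallel gripper is mounted at the origin on a cart in front of the work surface, level with it; the furniture and walls round the work are solid. World frame = base frame: x ahead of the robot, y to its left, z up, the work surface at z = 0. Lengths are in m, angles in rad, forces in N, time in s.
With the tool pointing down it reaches from about 0.4 to 0.85 m from the base axis. Payload 10.4 kg.
Tool frame: the origin (TCP) lies on the centre line of the jaws, within the pads' length; the fingertips stand 8 mm ahead of it and the grasp point (between the pads) lies 11 mm behind it (r.finger_overhang is the distance from the TCP to the fingertips, in m); z points along the fingers, y is the line along which they close (so a half turn about z gives the same grasp; the last joint's range is limited). The gripper opens to 87 mm and grips with 3 to 60 N. Pads are 19 mm wide; open, the fingers measure 117 mm over their backs; the gripper's body (75 mm by 190 mm) begins 51 mm behind the grasp point.
Start: joints at [1.215, 0.332, -0.065, 1.46, 0.022, 1.35, -0.088], TCP at [0.204, -0.591, 0.231] pointing down, gripper open.
Joint ranges: [-2.6, 2.6], [-0.5, 2.12], [-1.47, 1.34], [0.16, 2.42], [-1.27, 4.41], [0.06, 2.06], [-2.6, 2.6]. Speed limits (rad/s): [2.22, 2.22, 2.79, 2.79, 3.14, 3.14, 3.14].

### API

Orientations are given as a unit quaternion [x, y, z, w].
In Python, from bench import r, vision gives the robot as it stands.
- The arm moves only by the tool drive_tool, never from a script. Its argument "series" is a list of rows, each a list of 2 entries, a list of its own where there are three numbers: the shift along the world's x, y, z in cm, then the turn about the world's z in degrees. A call has exactly 10 rows; each row shifts and turns the commanded pose from where the row before left it; what a row does not reach is not made up. A row lasts 1/8 s, in which the tool goes at most 62.5 mm and 10.7 degrees, less where a joint would pass 70% of its speed; a pose out of reach is approached as far as the arm can. A call with a gripper value outside its range is refused whole. "hand" is the closure, from 0 (fully open) to 1 (shut), set as the call begins (left out, the last holds). The fingers move at their own pace and stop on an object; "newtons" is the grip in N (left out, the last holds). Time passes only in rows, so rows that do not move let the fingers close, or fill a call up. It gives the time, the measured TCP pose, the force, the opening and the grip force at its end, in the units of the state.
- r.read_state(): the state, without advancing time (a new reading comes with each control period).
- vision.camera(name): name is "side" or "top"; returns a dict with "color" (420x560x3 uint8, red, green, blue), "intrinsics" (3x3 intrinsics, pixels), "k1" (the pictures are not rectified: a ray, as slopes to the right and down, at radius r is drawn at 1 + k1 r^2 times it, then the intrinsics apply), "R" (3x3) and "t" (3): a world point X has camera coordinates R X + t. Camera axes: x right, y down, z forward; pixel columns grow to the right and rows downward; lengths in m; the calibration is good to about 2 mm. A picture is of the moment at which its call begins. There is no depth.
- r.close_job(): hands the job in; it is judged then, once.
The state is a dict: "time": time; "joint_positions": joint angles; "joint_vel": joint speeds; "joint_torque": joint torques, N m; "ee_pos": TCP position; "eef_rot": TCP orientation; "ft_force": force on the tool from outside, world axes, zero at the start; "torque": the same for the moment, N m; "width": finger opening in m; "grip_force": force on a finger pad.
Only numpy, scipy, OpenCV 4.12 (cv2) and the standard library are available. Lean on these libraries where they do the work, as an engineer would, in place of code of your own. Each camera call takes 0.05 s, during which the arm holds its last target. There are 200 camera calls.

### The job

Take the long narrow aluminium brace out of the sloped parts tray, lay it flat in the nest of the marking jig and slide it home under the punch, right up against the end stop, and let go of it. Then pick up the mallet and drive the sprung punch down with it until the point bites into the brace, and set the mallet back down on the bench, off the jig. Leave the other two parts in the tray and the other things on the bench where they are.

Things in the scene. Friction and masses are not known exactly. Their poses are not given: they have to be found in the camera images.
- tray: Fixed plywood parts tray, 170 x 216 mm, three equal lanes side by side along its own y: centre lines at y = -71, 0, +71 mm, each 66 mm wide, 162 mm long inside, between 4 mm walls standing 26 mm above the lane floor. Origin: on the table under its middle. Own +x points away from the robot.
- long_brace: The long narrow aluminium brace, a straight bar 140 x 18 x 10 mm, about 70 g, longest part in the tray; same at both ends. Lies along one lane (which lane varies), turned at most 0.1 rad from it. Origin: centre of its underside; own x along its length, own z out of its top face.
- short_brace: Short aluminium brace 92 x 18 x 10 mm in another lane of the tray; stays there. Origin: centre of its underside; own x along its length.
- wide_bracket: Wide aluminium bracket 86 x 36 x 10 mm with two 16 mm holes, in another lane of the tray; stays there. Origin: centre of its underside; own x along its length.
- jig: Fixed marking jig, grey and steel. Origin: on the table straight under the punch; own +x runs from the nest's open mouth (robot side) to the end stop, z up. Base plate 90 mm wide, 10 mm high, x = -48 to +97 mm. Over the nest a C-frame arm, 30 mm wide, x = -15 to +89 mm, lowest part 46 mm and top 74 mm above the table; its column stands behind the stop.
- punch (a joint): Travel of the sprung centre punch straight down, m: 0 = up, at most 0.012. Up, its point is 34 mm above the table; it meets the top of a 10 mm bar in the nest at 0.008. The return spring takes 1.5 N to start and 3.9 N at 0.008; more force goes into the bar. Springs back up by itself.
- punch_head (a point): Middle of the flat top of the punch's striking head, a disc 19 mm across, 97 mm above the table when up.
- mallet: Small soft-faced mallet, 190 g, standing on one face on the table, head upright, handle towards the robot. Origin: centre of the lower face, own z up along the head, handle to its own -x. Head 38 mm across, 60 mm tall; wooden handle 15 mm wide (own y), 21 mm tall (19.5 to 40.5 mm above the face), ending 124 mm from the head's axis.
- mallet_head (a point): Centre of the mallet's head, 30 mm above its lower face.
- mallet_grip (a point): Point on the handle's centre line, 55 mm from the head's axis and 30 mm above the lower face: a good place to grip across the 15 mm width (the centre of mass lies about 12 mm from the head's axis). Pressing the face down on something turns the mallet in the grip, so grip firmly (40 N or more).
- calliper: Digital calliper, 50 x 170 x 12 mm, lying on the table near the front edge on the right. Bystander. Origin: centre of its underside.
- marker_red: Marker pen, 127 x 14 x 16 mm, lying on the table at the front edge before the charger. Bystander. Origin: centre of its underside.
- tape_measure: Tape measure, 52 x 60 x 26 mm, at the front edge before the closed sorting box. Bystander. Origin: centre of its underside.
- tray_floor (a point): Top of the lane floor at the tray's middle, 28 mm above the table. The lane floors are flat and rise by 0.26 rad (15 deg) towards the tray's own +x (far side), so every part in the tray lies pitched by that angle, its far end higher.
- jig_nest (a point): Nest floor under the punch, 16 mm above the table, axes as the jig. Floor x = -48 to +30 mm. Rails 8 mm high, 22 mm apart inside (18 mm bar: 2 mm free each side), x = -33 to +30 mm, flaring to 38 mm at x = -48 mm. Before the mouth a 12 mm wide tongue, narrower than the brace so fingers can straddle it, carries the bar at floor level from x = -48 to -103 mm.
- jig_stop (a point): Foot of the end stop's upright face, at nest-floor height, 30 mm beyond the punch. The brace is home when its end touches this face and it lies flat between the rails: its origin is then 70 mm before this point along the jig's x (x = -40, y = 0, z = 16 mm of the jig).
- mug: Mug, 80 mm across, 101 mm tall, standing between the tray and the jig. Bystander. Origin: centre of the underside of cup and handle together.

How it is judged:
On the way, in this order (a step that is already met when the one before it is completed fails the run):
1. the long brace lies flat in the nest with its end against the stop (4 mm), let go (x of long_brace in the frame of jig between -0.044 and -0.036 m and y of long_brace in the frame of jig between -0.004 and 0.004 m and z of long_brace in the frame of jig below 0.0185 m and angle between the x axis of long_brace and the x axis of jig, either way round below 0.07 rad and angle between long_brace's own z axis and vertical below 0.08 rad and contact force between the fingers and long_brace below 0.05 N and linear speed of long_brace below 0.01 m/s), for 0.2 s.
2. the mallet drives the punch down so that its point bites into the brace with at least 4 N (x of long_brace in the frame of jig between -0.044 and -0.036 m and y of long_brace in the frame of jig between -0.004 and 0.004 m and z of long_brace in the frame of jig below 0.0185 m and angle between the x axis of long_brace and the x axis of jig, either way round below 0.07 rad and angle between long_brace's own z axis and vertical below 0.08 rad and contact force between mallet and punch above 2 N and contact force between punch and long_brace above 4 N).
At the end, for the whole second after the job is handed in: Long brace flat in the nest, end within 4 mm of the stop, in line within 4 deg; punch back up within 1.5 mm; mallet let go, at rest on the table (head centre below 45 mm), touching neither jig nor brace; the other two parts within 30 mm of where they lay in the tray (x of long_brace in the frame of jig between -0.044 and -0.036 m and y of long_brace in the frame of jig between -0.004 and 0.004 m and z of long_brace in the frame of jig below 0.0185 m and angle between the x axis of long_brace and the x axis of jig, either way round below 0.07 rad and angle between long_brace's own z axis and vertical below 0.08 rad and contact force between each of the fingers, mallet and long_brace below 0.05 N and value of joint punch below 0.0015 m and height (world z) of mallet_head between 0.01 and 0.045 m and linear speed of mallet below 0.02 m/s and contact force between the fingers and mallet below 0.05 N and contact force between mallet and jig below 0.05 N and distance of each of short_brace, wide_bracket from where it was at the start of the episode below 0.03 m).
It fails at once if the punch is pushed by the fingers instead of the mallet (contact force between the fingers and punch above 1 N).
It fails at once if calliper, marker, tape measure or mug shifted by more than 40 mm (distance of any of calliper, marker_red, tape_measure, mug from where it was at the start of the episode above 0.04 m).
It fails at once if the short brace or the wide bracket taken out of its lane (moved more than 50 mm) (distance of any of short_brace, wide_bracket from where it was at the start of the episode above 0.05 m).
It also fails if it takes over 64 s, if anything falls off the work surface, if the arm or the gripper's body presses on something with over 40 N, if the wrist force passes 120 N, or if a joint passes its speed limit or range.

## Working session

There is one attempt and no reset: what is moved stays moved. The work goes in short steps, Python scripts to look and compute and a tool call to move; the robot and the scene stay as the last step left them, time stands still between calls to the robot, and variables do not carry over. Pictures are saved under pics/ and viewed, at most 10 in all, crops included, and the job is handed in when it is done.

Besides the shell and the picture viewer there is one more tool, called after "Request:" by a JSON object that holds its "method" and its "body". drive_tool: Moves the arm, as the interface text tells. Its arguments: {"type":"object","properties":{"series":{"type":"array"},"hand":{"type":"number"},"newtons":{"type":"number"}},"required":["series"]}

```bash
mkdir -p pics; ls
python3 - <<'E'
from bench import r, vision
import cv2,pickle
for n in("top","side"):
    c=vision.camera(n); pickle.dump(c,open(f"pics/{n}0.pkl","wb"))
    cv2.imwrite(f"pics/{n}0.png",cv2.resize(c["color"][:,:,::-1],(800,600),interpolation=cv2.INTER_CUBIC))
    print(n,c["intrinsics"].tolist(),c["k1"],c["R"].tolist(),c["t"])
s=r.read_state();print(s["time"],s["ee_pos"],s["eef_rot"],s["width"],r.finger_overhang)
E
```

```text
pics
top [[482.4222220057636, 0.0, 282.2718818822285], [0.0, 482.4222220057636, 214.18090942142575], [0.0, 0.0, 1.0]] -0.07642936889566755 [[-0.016527653125535318, -0.999842440386741, 0.0064754215035446715], [-0.9977906913702798, 0.01607625576139446, -0.06446154059215163], [0.06434728352449202, -0.0075265132817805055, -0.9978991826336157]] [0.04375495 0.53347016 1.03443268]
side [[501.2830820495607, 0.0, 275.8598896467754], [0.0, 501.2830820495607, 206.53524115519016], [0.0, 0.0, 1.0]] -0.08697935603515652 [[0.47496131597775, 0.8799942635512567, 0.004673803757757716], [0.5161950884940573, -0.2742978859652766, -0.8113589220373391], [-0.7127091825838199, 0.3877766958854826, -0.584529601636086]] [-0.30192458 -0.2100653   1.4777942 ]
0.1 [ 0.20403542 -0.59041387  0.22986809] [ 9.86190360e-01  1.65614590e-01 -1.50731125e-04 -5.98300001e-04] 0.08723783739634539 0.008
```

View pics/top0.png

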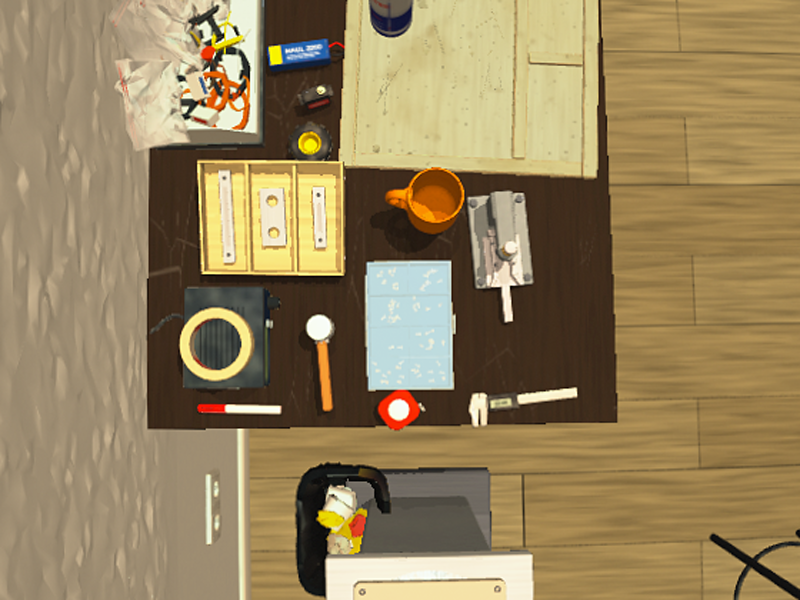

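View pics/side0.png

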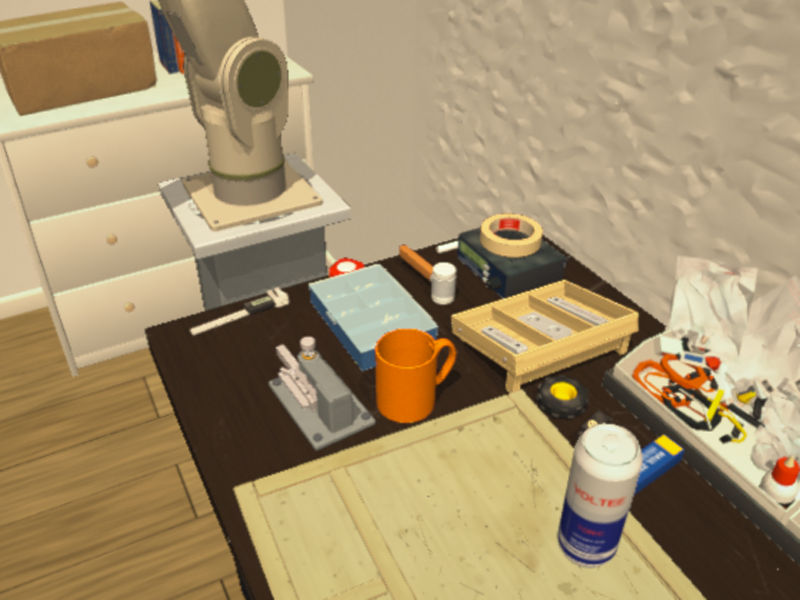

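The long brace is in the left lane of the tray, from (226,172) to (229,262). The mallet head is at (320,327), the jig's punch head at (509,249), and the mug stands between tray and jig.

Run:
```python
import cv2,pickle,numpy as np
t=pickle.load(open("pics/top0.pkl","rb"))["color"][:,:,::-1];s=pickle.load(open("pics/side0.pkl","rb"))["color"][:,:,::-1]
def crop(im,x0,y0,w,h,k):
    return cv2.resize(im[y0:y0+h,x0:x0+w],(w*k,h*k),interpolation=cv2.INTER_NEAREST)
M=np.zeros((600,800,3),np.uint8)
def put(c,x,y): M[y:y+c.shape[0],x:x+c.shape[1]]=c
put(crop(t,135,108,110,88,4),0,0)      # tray  u=135+X/4 v=108+Y/4
put(cv2.transpose(crop(t,205,215,40,75,5)),0,380) # mallet: v=215+X/5 u=205+(Y-380)/5
put(crop(t,322,130,58,100,6),450,0)  # jig u=322+(X-450)/6 v=130+Y/6
cv2.imwrite("pics/m1.png",M)
```

```text
(no output)
```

View pics/m1.png

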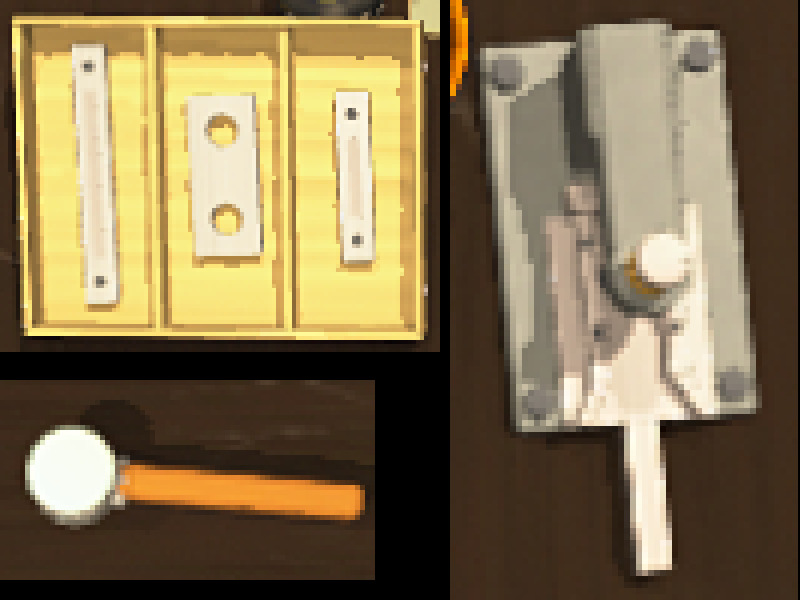

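Brace top face runs from montage (88,45) to (102,303), mallet top face is centred at (71,470), and the punch head is at (661,258). The jig plate corners and tongue are clear. Next I'll crop the side view to triangulate.

Run:
```python
import cv2,pickle,numpy as np
s=pickle.load(open("pics/side0.pkl","rb"))["color"][:,:,::-1]
def crop(im,x0,y0,w,h,k):
    return cv2.resize(im[y0:y0+h,x0:x0+w],(w*k,h*k),interpolation=cv2.INTER_NEAREST)
M=np.zeros((600,800,3),np.uint8)
def put(c,x,y): M[y:y+c.shape[0],x:x+c.shape[1]]=c
put(crop(s,310,190,140,75,4),0,0)      # tray
put(crop(s,185,230,80,85,4),0,310) # jig u=185+X/4 v=230+(Y-310)/4
put(crop(s,275,165,50,55,5),340,310) # mallet 
cv2.imwrite("pics/m2.png",M)
```

```text
Traceback (most recent call last):
ValueError: could not broadcast input array from shape (340,320,3) into shape (290,320,3)
```

Run:
```python
import cv2,pickle,numpy as np
s=pickle.load(open("pics/side0.pkl","rb"))["color"][:,:,::-1]
def crop(im,x0,y0,w,h,k):
    return cv2.resize(im[y0:y0+h,x0:x0+w],(w*k,h*k),interpolation=cv2.INTER_NEAREST)
M=np.zeros((600,800,3),np.uint8)
def put(c,x,y): M[y:y+c.shape[0],x:x+c.shape[1]]=c
put(crop(s,310,190,140,64,4),0,0)      # tray u=310+X/4 v=190+Y/4
put(crop(s,185,230,80,85,4),0,260) # jig u=185+X/4 v=230+(Y-260)/4
put(crop(s,275,165,50,55,5),340,310) # mallet u=275+(X-340)/5 v=165+(Y-310)/5
cv2.imwrite("pics/m2.png",M)
```

```text
(no output)
```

View pics/m2.png

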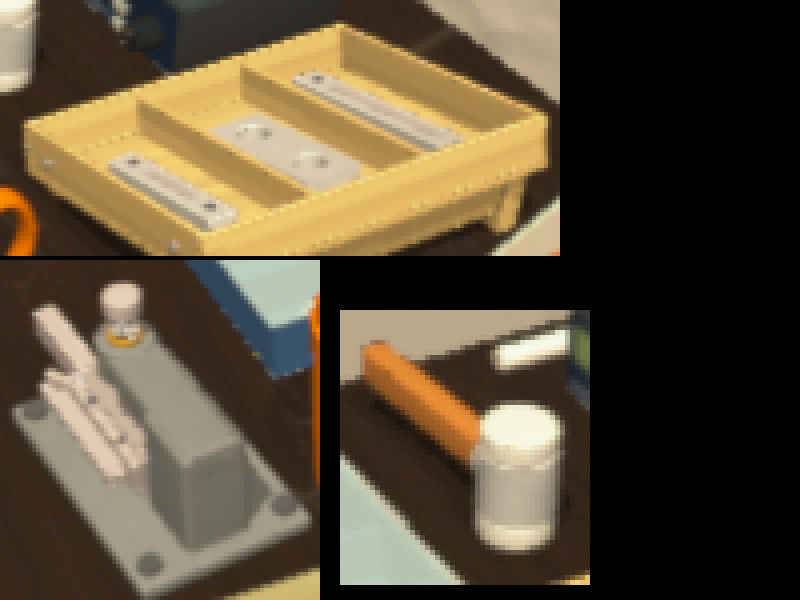

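Side view: brace near end (304,76), near hole (317,78); punch head top centre (122,290); mallet top centre (521,426). All measured points now go into one fit per object.

```bash
cat > h.py <<'E'
import cv2,numpy as np,pickle
from scipy.optimize import least_squares
C={n:pickle.load(open(f"pics/{n}0.pkl","rb")) for n in("top","side")}
def proj(n,X):
    c=C[n]; return cv2.projectPoints(np.atleast_2d(X).astype(float),cv2.Rodrigues(c["R"])[0],c["t"],c["intrinsics"],np.array([c["k1"],0,0,0]))[0][:,0]
def ray(n,uv,z):
    c=C[n];a=cv2.undistortPoints(np.array([[uv]],float),c["intrinsics"],np.array([c["k1"],0,0,0]))[0,0]
    d=c["R"].T@[*a,1];o=-c["R"].T@c["t"];return o+d*(z-o[2])/d[2]
def fit(obs,f,p0):
    def res(p): return np.concatenate([(proj(n,f(p,l))[0]-uv) for n,l,uv in obs])
    s=least_squares(res,p0,x_scale=0.05);return s.x,res(s.x).reshape(-1,2)
def planar(p,l):
    c,s=np.cos(p[2]),np.sin(p[2]);return [p[0]+c*l[0]-s*l[1],p[1]+s*l[0]+c*l[1],l[2]]
E
cat > m.py <<'E'
from h import *
jt=lambda X,Y:(322+(X-450)/6-.5,130+Y/6-.5); js=lambda X,Y:(185+X/4-.5,230+(Y-260)/4-.5)
tt=lambda X,Y:(135+X/4-.5,108+Y/4-.5); ts=lambda X,Y:(310+X/4-.5,190+Y/4-.5)
mt=lambda X,Y:(205+(Y-380)/5-.5,215+X/5-.5); ms=lambda X,Y:(275+(X-340)/5-.5,165+(Y-310)/5-.5)
np.set_printoptions(precision=4,suppress=True)
jo=[("top",(.097,.045,.01),jt(482,47)),("top",(.097,-.045,.01),jt(718,30)),("top",(-.048,-.045,.01),jt(758,408)),("top",(-.048,.045,.01),jt(516,432)),
("top",(0,0,.097),jt(661,258)),("top",(-.103,.006,.016),jt(637,575)),("top",(-.103,-.006,.016),jt(671,571)),
("side",(0,0,.097),js(122,290)),("side",(-.048,-.045,.01),js(12,408)),("side",(.097,-.045,.01),js(148,594)),("side",(.097,.045,.01),js(309,520))]
p,e=fit(jo,planar,[.7,-.2,0]);print("jig",p);print(e)
mo=[("top",(0,0,.06),mt(71,470)),("side",(0,0,.06),ms(521,426)),("top",(-.124,0,.0405),mt(363,501)),("side",(-.124,.0,.0405),ms(375,345))]
q,e=fit(mo,planar,[.45,.1,0]);print("mallet",q);print(e)
def br(p,l):  # x,y,z of underside centre,yaw ; pitch .26
    c,s=np.cos(p[3]),np.sin(p[3]);cp,sp=np.cos(.26),np.sin(.26)
    ex=np.array([c*cp,s*cp,sp]);ez=np.array([-c*sp,-s*sp,cp]);ey=np.array([-s,c,0])
    return p[:3]+ex*l[0]+ey*l[1]+ez*l[2]
bo=[("top",(.07,0,.01),tt(88,45)),("top",(-.07,0,.01),tt(102,303)),("top",(.07,.009,.01),tt(72,45)),("top",(.07,-.009,.01),tt(104,45)),
("top",(-.07,.009,.01),tt(86,304)),("top",(-.07,-.009,.01),tt(118,302)),("side",(-.07,0,.01),ts(304,76)),("side",(-.07,.009,.01),ts(314,72)),("side",(-.07,-.009,.01),ts(293,81))]
b,e=fit(bo,br,[.7,.3,.03,0]);print("brace",b);print(e)
# tray from rim corners, tall by 26 mm walls perpendicular guess
to=[("top",(sx*.085,sy*.108,.028+.026+sx*.085*np.tan(.26)),tt(X,Y)) for sx,sy,X,Y in((1,1,12,18),(1,-1,425,22),(-1,1,24,338),(-1,-1,427,338))]
w,e=fit(to,planar,[.7,.2,0]);print("tray",w);print(e)
for P in ((.61,.0),):pass
print("mug rim",ray("top",(435*.7,200*.7),.101),"box corner",[ray("top",(x*.7,y*.7),.045)[:2] for x,y in((367,262),(452,262),(454,388))])
print("tape roll",[ray("top",(215*.7,345*.7),.06)])
E
python3 m.py
```

```text
jig [ 0.6115 -0.1174  0.0693]
[[-0.545  -0.4127]
 [ 0.1878 -0.7913]
 [ 0.0268  0.6685]
 [-0.1046  0.1022]
 [ 0.2277 -0.0811]
 [ 0.082  -0.4922]
 [-0.1418 -0.2973]
 [-0.0108  1.0095]
 [-0.3745 -0.3745]
 [-1.251  -0.7537]
 [ 0.9698 -1.1648]]
mallet [0.5038 0.161  0.0747]
[[-0.1843 -0.4032]
 [-0.1579  0.112 ]
 [-0.3347 -0.1113]
 [-0.6488 -0.5874]]
brace [ 0.6764  0.3021  0.0267 -0.0074]
[[-0.0238 -0.1931]
 [-0.195   0.0852]
 [-0.1828 -0.1283]
 [ 0.1392 -0.2569]
 [-0.2614 -0.1206]
 [-0.125   0.2914]
 [-0.3278  0.165 ]
 [ 0.2539  0.1071]
 [-0.6802 -0.0203]]
tray [ 0.6657  0.2299 -0.0253]
[[ 0.3192 -1.3759]
 [-0.4629 -1.9715]
 [ 0.705   1.2907]
 [-0.5531  2.1124]]
mug rim [ 0.6789 -0.0119  0.101 ] box corner [array([0.5989, 0.0882]), array([ 0.5969, -0.0386]), array([ 0.4097, -0.0377])]
tape roll [array([0.4785, 0.3119, 0.06  ])]
```

Request:
{"method": "drive_tool", "body": {"series": [[[2.5,4.5,0],-2],[[2.5,4.5,0],-2],[[2.5,4.5,0],-2],[[2.5,4.5,0],-2],[[2.5,4.5,0],-2],[[2.5,4.5,0],-2],[[2.5,4.5,0],-2],[[2.5,4.5,0],-2],[[2.5,4.5,0],-2],[[2.5,4.5,0],-1.5]], "hand": 0.67, "newtons": 20}}

```text
time: 1.35
ee_pos: [0.4546, -0.1392, 0.2304]
eef_rot: [1.0, -0.004, -0.0, 0.0]
ft_force: [1.0, -0.6, -0.6]
width: 0.0285
grip_force: 0.0
```

Request:
{"method": "drive_tool", "body": {"series": [[[2.5,4.4,0],0],[[2.5,4.4,0],0],[[2.5,4.4,0],0],[[2.5,4.4,0],0],[[2.5,4.4,0],0],[[2.5,4.4,-2],0],[[2.5,4.4,-2],0],[[2.5,4.4,-2],0],[[2.5,4.4,-2.5],0],[[2.5,4.5,-2.5],0]]}}

```text
time: 2.6
ee_pos: [0.7049, 0.3012, 0.1191]
eef_rot: [1.0, -0.004, -0.0, 0.0]
ft_force: [0.6, 0.0, 1.0]
width: 0.0288
grip_force: 0.0
```

Request:
{"method": "drive_tool", "body": {"series": [[[0,0,0],0],[[0,0,0],0],[[0,0,-2],0],[[0,0,-2],0],[[0,0,-1.5],0],[[0,0,0],0],[[0,0,0],0],[[0,0,0],0],[[0,0,0],0],[[0,0,0],0]]}}

```text
time: 3.85
ee_pos: [0.7043, 0.3003, 0.0658]
eef_rot: [1.0, -0.004, 0.0, -0.0]
ft_force: [-0.5, 0.3, -0.0]
width: 0.0287
grip_force: 0.0
```

Request:
{"method": "drive_tool", "body": {"series": [[[0,0.15,-0.4],0],[[0,0,-0.4],0],[[0,0,-0.4],0],[[0,0,-0.3],0],[[0,0,-0.2],0],[[0,0,-0.1],0],[[0,0,0],0],[[0,0,0],0],[[0,0,0],0],[[0,0,0],0]]}}

```text
time: 5.1
ee_pos: [0.7042, 0.3018, 0.0476]
eef_rot: [1.0, -0.004, 0.0, 0.0]
ft_force: [0.0, 0.1, -0.0]
width: 0.0286
grip_force: 0.0
```

Request:
{"method": "drive_tool", "body": {"series": [[[0,0,-0.1],0],[[0,0,0],0],[[0,0,0],0],[[0,0,0],0],[[0,0,0],0],[[0,0,0],0],[[0,0,0],0],[[0,0,0],0],[[0,0,0],0],[[0,0,0],0]], "hand": 1, "newtons": 25}}

```text
time: 6.35
ee_pos: [0.7043, 0.3017, 0.0467]
eef_rot: [1.0, -0.004, 0.0, 0.0]
ft_force: [-0.5, -2.3, 4.9]
width: 0.0175
grip_force: 25.5
```

Request:
{"method": "drive_tool", "body": {"series": [[[0,0,0.5],0],[[0,0,1],0],[[0,0,2],0],[[0,0,3],0],[[0,0,4],0],[[0,0,3],0],[[0,0,0],0],[[0,0,0],0],[[0,0,0],0],[[0,0,0],0]]}}

```text
time: 7.6
ee_pos: [0.7039, 0.3016, 0.1806]
eef_rot: [1.0, -0.004, -0.001, 0.0]
ft_force: [0.0, -0.0, -0.6]
width: 0.0172
grip_force: 24.9
```

Request:
{"method": "drive_tool", "body": {"series": [[[-1.7,-4.2,0],0.4],[[-1.7,-4.2,0],0.5],[[-1.7,-4.2,0],0.5],[[-1.7,-4.2,0],0.5],[[-1.7,-4.2,0],0.5],[[-1.7,-4.2,0],0.5],[[-1.7,-4.2,0],0.5],[[-1.7,-4.2,0],0.5],[[-1.7,-4.2,0],0.5],[[-1.9,-4.6,0],0]]}}

```text
time: 8.85
ee_pos: [0.5315, -0.1233, 0.1815]
eef_rot: [0.999, 0.035, 0.0, -0.0]
ft_force: [1.2, -0.2, -0.6]
width: 0.0176
grip_force: 24.9
```

Request:
{"method": "drive_tool", "body": {"series": [[[0,0,0],0],[[0,0,-3],0],[[0,0,-3],0],[[0,0,-3],0],[[0,0,-2],0],[[0,0,-0.5],0],[[0,0,0],0],[[0,0,0],0],[[0,0,0],0],[[0,0,0],0]]}}

```text
time: 10.1
ee_pos: [0.5324, -0.1223, 0.067]
eef_rot: [0.999, 0.035, 0.0, 0.0]
ft_force: [0.6, 1.1, -1.0]
width: 0.0174
grip_force: 24.9
```

Run:
```python
from bench import r, vision
import cv2,numpy as np
t=vision.camera("top")["color"][:,:,::-1];s=vision.camera("side")["color"][:,:,::-1]
f=lambda im,x0,y0,w,h,k:cv2.resize(im[y0:y0+h,x0:x0+w],(w*k,h*k),interpolation=cv2.INTER_NEAREST)
M=np.zeros((600,800,3),np.uint8);M[:,:400]=f(t,310,120,80,120,5);M[:480,400:]=f(s,165,205,100,120,4)
cv2.imwrite("pics/m3.png",M)
x=r.read_state();print(x["ee_pos"],x["ft_force"])
```

```text
[ 0.53229907 -0.12230968  0.06678877] [-0.79227774 -0.42398631 -0.00759531]
```

View pics/m3.png

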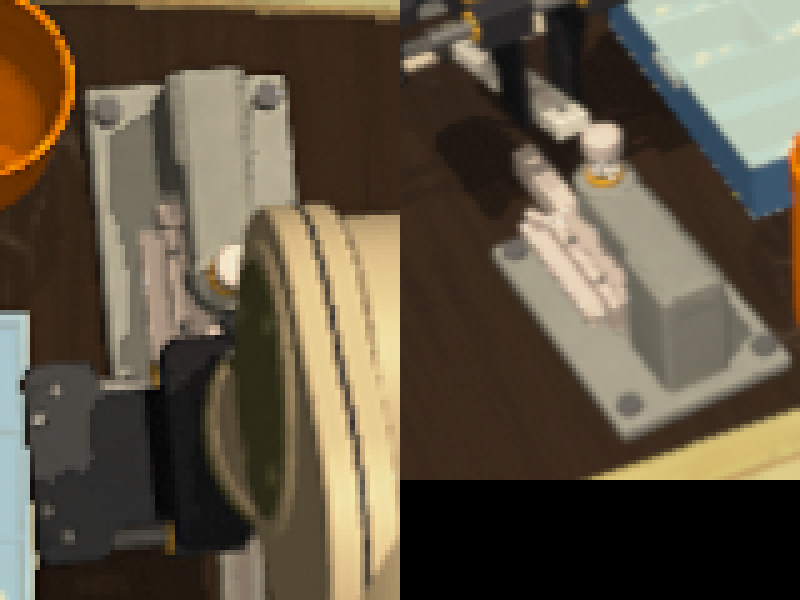

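The brace is held tilted in front of the jig's mouth, its far end at side-crop (568,118) in line with the nest. Now I'll lower it to level it on the tongue.

Request:
{"method": "drive_tool", "body": {"series": [[[0,0,-0.7],0],[[0,0,-0.7],0],[[0,0,-0.6],0],[[0,0,-0.5],0],[[0,0,-0.4],0],[[0,0,-0.4],0],[[0,0,-0.3],0],[[0,0,-0.2],0],[[0,0,0],0],[[0,0,0],0]], "newtons": 12}}

```text
time: 11.45
ee_pos: [0.5325, -0.1222, 0.0288]
eef_rot: [0.999, 0.035, 0.0, 0.0]
ft_force: [1.5, 0.1, 4.1]
width: 0.0181
grip_force: 12.0
```

Request:
{"method": "drive_tool", "body": {"series": [[[0,0,-0.1],0],[[0,0,0],0],[[0,0,-0.1],0],[[0,0,0],0],[[0,0,-0.1],0],[[0,0,0],0],[[0,0,0],0],[[0,0,0],0],[[0,0,0],0],[[0,0,0],0]]}}

```text
time: 12.7
ee_pos: [0.5322, -0.1222, 0.0256]
eef_rot: [0.999, 0.035, 0.0, 0.0]
ft_force: [4.0, 0.1, 4.7]
width: 0.0179
grip_force: 12.0
```

Run:
```python
from bench import r, vision
import cv2,numpy as np
s=vision.camera("side")["color"][:,:,::-1]
M=cv2.resize(s[195:285,155:255],(800,600*90*8//600),interpolation=cv2.INTER_CUBIC)[:600]
cv2.imwrite("pics/m4.png",M)
```

```text
(no output)
```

View pics/m4.png

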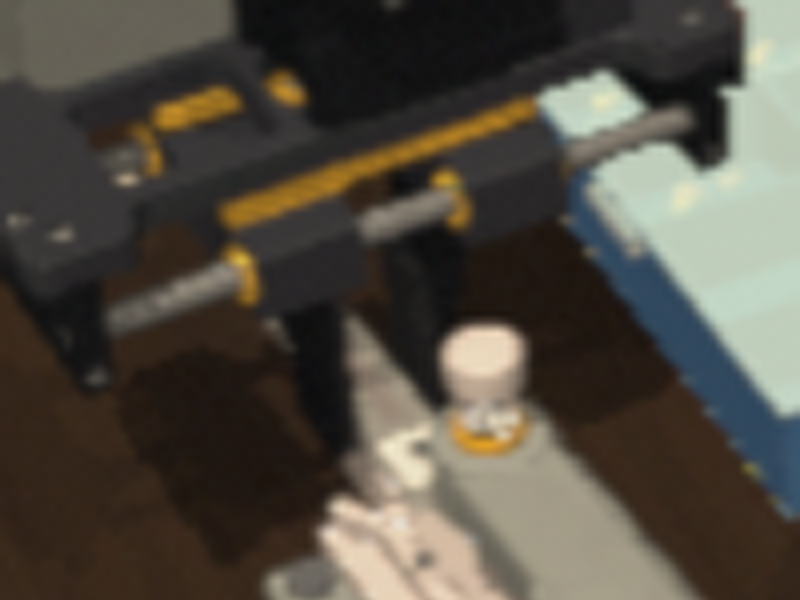

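Side view: the brace's far end is at crop (408,440), beside the head, just before the nest's mouth. I'll check how level it is with a ray.

Run:
```python
from h import *
# far end corners of brace predicted for several tilts, grip 30mm before far end, underside at grip z
g=np.array([.5322,-.1222]);c,s=np.cos(.0693),np.sin(.0693)
for uz in(.014,.016,.018):
  for a in(0,.06,.12,.2):
    ps=[]
    for y in(.009,-.009):
      dx,dz=.04*np.cos(a)-.01*np.sin(a),.04*np.sin(a)+.01*np.cos(a)
      ps.append([g[0]+c*dx-s*y,g[1]+s*dx+c*y,uz+dz])
    print(uz,a,((proj("side",ps)-[155,195]+.5)*8).round(0).tolist())
```

```text
0.014 0 [[467.0, 474.0], [403.0, 499.0]]
0.014 0.06 [[465.0, 466.0], [401.0, 491.0]]
0.014 0.12 [[463.0, 457.0], [399.0, 482.0]]
0.014 0.2 [[460.0, 445.0], [396.0, 470.0]]
0.016 0 [[467.0, 468.0], [402.0, 493.0]]
0.016 0.06 [[465.0, 460.0], [400.0, 485.0]]
0.016 0.12 [[463.0, 451.0], [398.0, 476.0]]
0.016 0.2 [[460.0, 439.0], [395.0, 464.0]]
0.018 0 [[466.0, 462.0], [402.0, 487.0]]
0.018 0.06 [[464.0, 454.0], [400.0, 479.0]]
0.018 0.12 [[462.0, 445.0], [398.0, 470.0]]
0.018 0.2 [[459.0, 433.0], [394.0, 458.0]]
```

Request:
{"method": "drive_tool", "body": {"series": [[[0,0,-0.1],0],[[0,0,0],0],[[0,0,-0.1],0],[[0,0,0],0],[[0,0,-0.1],0],[[0,0,0],0],[[0,0,-0.1],0],[[0,0,0],0],[[0,0,0],0],[[0,0,0],0]]}}

```text
time: 14.0
ee_pos: [0.5328, -0.1227, 0.0228]
eef_rot: [0.999, 0.034, 0.001, 0.001]
ft_force: [-0.4, 0.3, 17.5]
width: 0.018
grip_force: 12.0
```

Request:
{"method": "drive_tool", "body": {"series": [[[0,0,0.1],0],[[0,0,0],0],[[0,0,0],0],[[0,0,0],0],[[0,0,0],0],[[0,0,0],0],[[0,0,0],0],[[0,0,0],0],[[0,0,0],0],[[0,0,0],0]], "hand": 0.72}}

```text
time: 15.25
ee_pos: [0.5322, -0.1222, 0.0226]
eef_rot: [0.999, 0.035, 0.0, 0.0]
ft_force: [-0.4, 0.8, 0.7]
width: 0.0242
grip_force: 0.0
```

Run:
```python
from bench import r, vision
import cv2,numpy as np
s=vision.camera("side")["color"][:,:,::-1]
M=cv2.resize(s[195:270,155:255],(800,600),interpolation=cv2.INTER_CUBIC)
cv2.imwrite("pics/m5.png",M)
```

```text
(no output)
```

View pics/m5.png

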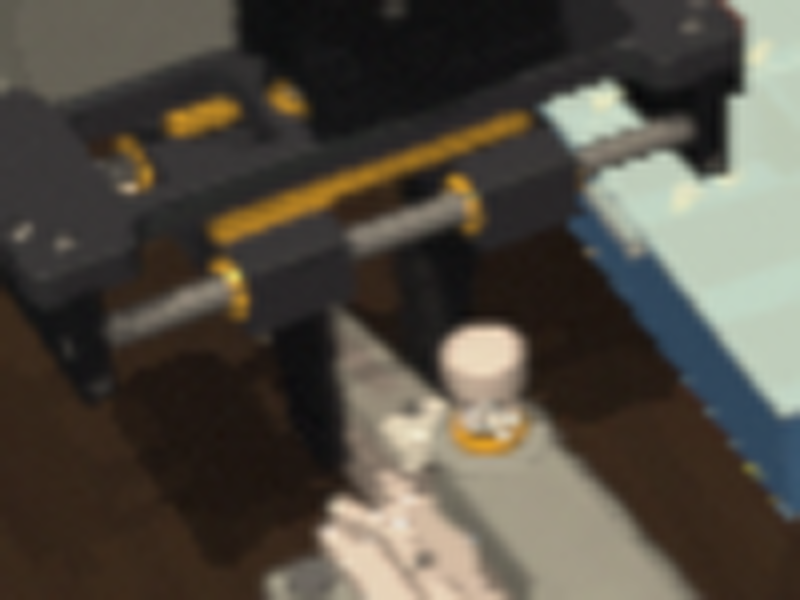

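The far end, at crop (415,430), is still raised. The brace tipped back because its centre is behind the tongue's tip. I'll regrip, move it 18 mm forward and level it there.

Request:
{"method": "drive_tool", "body": {"series": [[[0,0,0],0],[[0,0,0],0],[[0,0,0],0],[[0,0,0],0],[[0,0,0.7],0],[[0,0,0.7],0],[[0.6,0,0],0],[[0.6,0.1,0],0],[[0.6,0,0],0],[[0,0,0],0]], "hand": 1, "newtons": 15}}

```text
time: 16.55
ee_pos: [0.5506, -0.1209, 0.0363]
eef_rot: [0.999, 0.035, -0.0, -0.0]
ft_force: [-0.1, -0.2, -0.4]
width: 0.0177
grip_force: 15.0
```

Request:
{"method": "drive_tool", "body": {"series": [[[0,0,-0.3],0],[[0,0,-0.3],0],[[0,0,-0.2],0],[[0,0,-0.2],0],[[0,0,-0.2],0],[[0,0,-0.1],0],[[0,0,0],0],[[0,0,0],0],[[0,0,0],0],[[0,0,0],0]], "newtons": 10}}

```text
time: 17.8
ee_pos: [0.5505, -0.1214, 0.0238]
eef_rot: [0.999, 0.035, 0.0, 0.0]
ft_force: [2.4, -1.6, 3.1]
width: 0.0174
grip_force: 10.0
```

Request:
{"method": "drive_tool", "body": {"series": [[[0,0,-0.1],0],[[0,0,0],0],[[0,0,-0.1],0],[[0,0,0],0],[[0,0,-0.1],0],[[0,0,0],0],[[0,0,0],0],[[0,0,0],0],[[0,0,0],0],[[0,0,0],0]]}}

```text
time: 19.05
ee_pos: [0.5502, -0.1218, 0.0204]
eef_rot: [0.999, 0.034, 0.0, 0.0]
ft_force: [2.5, -3.7, 2.6]
width: 0.0178
grip_force: 10.0
```

Request:
{"method": "drive_tool", "body": {"series": [[[0,-0.1,-0.1],0],[[0,0,0],0],[[0,0,-0.1],0],[[0,0,0],0],[[0,0,-0.1],0],[[0,0,0],0],[[0,0,0],0],[[0,0,0],0],[[0,0,0],0],[[0,0,0],0]]}}

```text
time: 20.3
ee_pos: [0.5501, -0.1221, 0.0175]
eef_rot: [0.999, 0.035, -0.0, -0.0]
ft_force: [1.3, -1.3, 1.6]
width: 0.0181
grip_force: 10.0
```

Request:
{"method": "drive_tool", "body": {"series": [[[0,0,0],0],[[0,0,0],0],[[0,0,0],0],[[0,0,0],0],[[0,0,0],0],[[0,0,0],0],[[0,0,0],0],[[0,0,0],0],[[0,0,0],0],[[0,0,0],0]], "hand": 0.72}}

```text
time: 21.55
ee_pos: [0.5502, -0.1222, 0.0176]
eef_rot: [0.999, 0.035, 0.0, 0.0]
ft_force: [0.7, -0.2, -1.0]
width: 0.0242
grip_force: 0.0
```

Run:
```python
from bench import r, vision
import cv2,numpy as np
s=vision.camera("side")["color"][:,:,::-1]
M=cv2.resize(s[195:270,155:255],(800,600),interpolation=cv2.INTER_CUBIC)
cv2.imwrite("pics/m6.png",M)
```

```text
(no output)
```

View pics/m6.png

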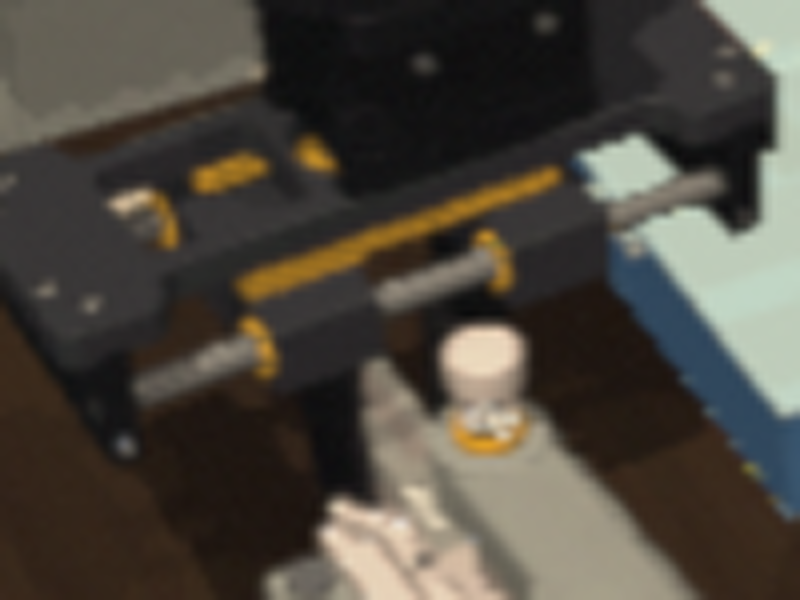

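The brace now lies low between the rails, its far end near crop (425,505). I'll back off behind it and push it home with closed fingers.

Request:
{"method": "drive_tool", "body": {"series": [[[0,0,0],0],[[0,0,0],0],[[0,0,1],0],[[0,0,2],0],[[0,0,2],0],[[-3,-0.2,0],0],[[-4,-0.3,0],0],[[-4,-0.3,0],0],[[-2.2,-0.1,0],0],[[0,0,0],0]], "hand": 0.55}}

```text
time: 22.85
ee_pos: [0.4176, -0.1319, 0.0688]
eef_rot: [0.999, 0.034, 0.0, 0.001]
ft_force: [0.1, -0.9, 0.8]
width: 0.0393
grip_force: 0.0
```

Run:
```python
from bench import r, vision
import cv2,numpy as np
from h import *
print(ray("top",(478*.7,410*.7),.012),ray("top",(500*.7,393*.7),.012))
t=vision.camera("top")["color"][:,:,::-1];s=vision.camera("side")["color"][:,:,::-1]
f=lambda im,x0,y0,w,h,k:cv2.resize(im[y0:y0+h,x0:x0+w],(w*k,h*k),interpolation=cv2.INTER_CUBIC)
M=np.zeros((600,800,3),np.uint8);M[:,:300]=f(t,325,140,60,120,5);M[:,300:]=f(s,155,195,100,120,5)
cv2.imwrite("pics/m7.png",M)
```

```text
[ 0.37382406 -0.07623708  0.012     ] [ 0.39897813 -0.11044926  0.012     ]
```

View pics/m7.png

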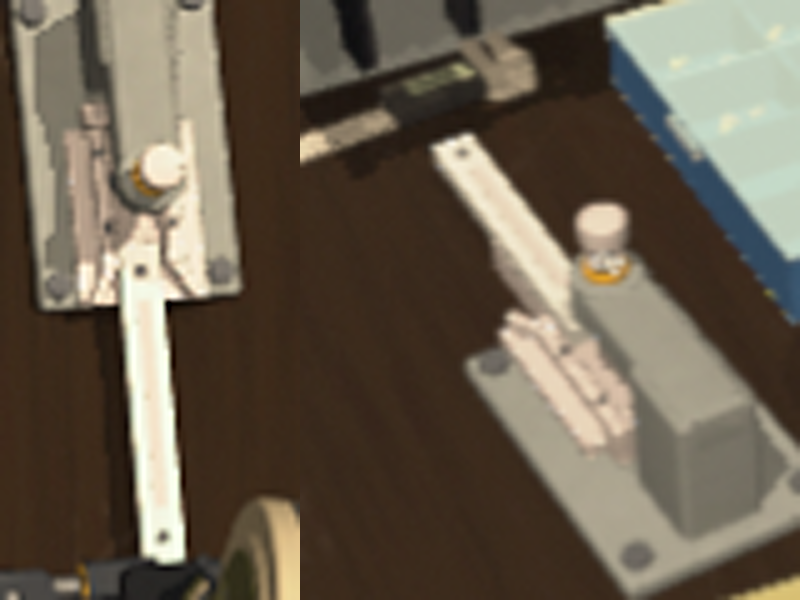

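The brace lies flat on the tongue with its far end inside the mouth at top-crop (140,245). Its near end is free, at side-crop (453,145).

Run:
```python
from h import *
a=ray("side",(185.1,223.5),.026);b=ray("top",(352.5,187.5),.026)
j=np.array([.6115,-.1174]);c,s=np.cos(.0693),np.sin(.0693)
for p in(a,b): d=p[:2]-j;print(p,"jig",c*d[0]+s*d[1],-s*d[0]+c*d[1])
```

```text
[ 0.45240727 -0.12638689  0.026     ] jig -0.15933315942536577 0.0020509883844061477
[ 0.58921942 -0.11857676  0.026     ] jig -0.022308581179229323 0.0003688775891303659
```

Request:
{"method": "drive_tool", "body": {"series": [[[0,0.3,0],0],[[0,0,0],0],[[0,0,0],0],[[0,0,0],0],[[0,0,-1],0],[[0,0,-2],0],[[0,0,-1.3],0],[[0,0,0],0],[[0.5,0,0],0],[[0.5,0.1,0],0]], "hand": 1}}

```text
time: 24.2
ee_pos: [0.4291, -0.1274, 0.0252]
eef_rot: [0.999, 0.035, 0.001, 0.0]
ft_force: [0.0, 0.2, 0.6]
width: 0.0008
grip_force: 0.0
```

Request:
{"method": "drive_tool", "body": {"series": [[[0.7,0.1,0],0],[[0.7,0,0],0],[[0.7,0.1,0],0],[[0.7,0,0],0],[[0.7,0.1,0],0],[[0.7,0,0],0],[[0.7,0.1,0],0],[[0.5,0,0],0],[[0.4,0,0],0],[[0,0,0],0]]}}

```text
time: 25.45
ee_pos: [0.4865, -0.1232, 0.0246]
eef_rot: [0.999, 0.035, 0.0, -0.0]
ft_force: [-0.2, -0.1, -0.2]
width: 0.0007
grip_force: 0.0
```

Request:
{"method": "drive_tool", "body": {"series": [[[0.1,-0.1,0],0],[[0.1,0,0],0],[[0.1,0,0],0],[[0.1,0,0],0],[[0.1,0,0],0],[[0.1,0,0],0],[[0.1,0,0],0],[[0,0,0],0],[[0,0,0],0],[[0,0,0],0]]}}

```text
time: 26.7
ee_pos: [0.4905, -0.1243, 0.024]
eef_rot: [0.999, 0.034, -0.003, 0.0]
ft_force: [-12.1, 1.2, 8.0]
width: 0.0002
grip_force: 6.1
```

Request:
{"method": "drive_tool", "body": {"series": [[[-0.5,0,0],0],[[-1.5,-0.1,0],0],[[-1,0,2],0],[[0,0,3],0],[[0,0,3],0],[[0,0,3],0],[[0,3,1],0],[[0,4,0],0],[[0,5,0],0],[[0,5,0],0]]}}

```text
time: 27.95
ee_pos: [0.4626, 0.0458, 0.1446]
eef_rot: [0.999, 0.034, 0.0, 0.0]
ft_force: [1.3, 0.9, 0.5]
width: 0.0004
grip_force: 0.0
```

Run:
```python
from bench import r, vision
import cv2,numpy as np
print(r.read_state()["ee_pos"])
t=vision.camera("top")["color"][:,:,::-1];s=vision.camera("side")["color"][:,:,::-1]
f=lambda im,x0,y0,w,h,k:cv2.resize(im[y0:y0+h,x0:x0+w],(w*k,h*k),interpolation=cv2.INTER_CUBIC)
M=np.zeros((600,800,3),np.uint8);M[:,:300]=f(t,325,140,60,120,5);M[:,300:]=f(s,155,195,100,120,5)
cv2.imwrite("pics/m8.png",M)
```

```text
[0.46259563 0.04583073 0.14462473]
```

View pics/m8.png

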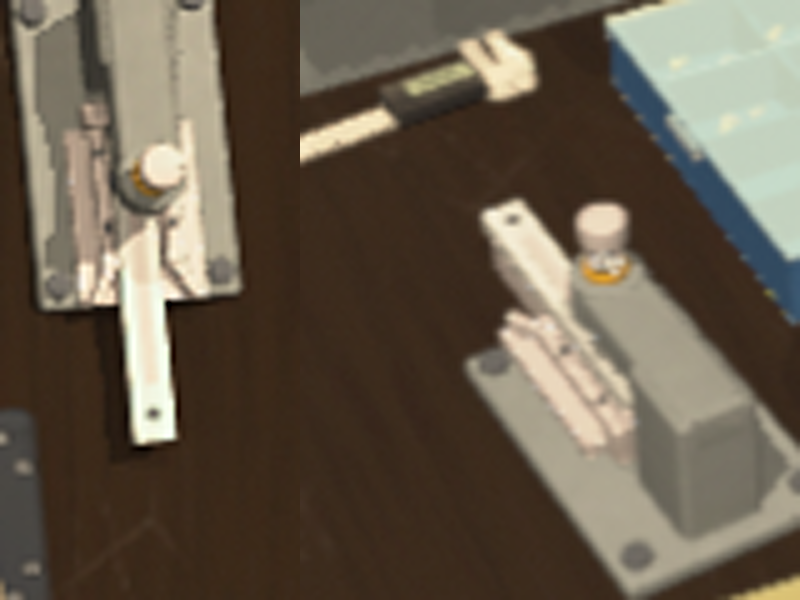

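The brace is flat between the rails with its near end at top-crop (154,441), about 7 mm past the tongue's tip. Next I'll compute its jig coordinate.

Run:
```python
from h import *
j=np.array([.6115,-.1174]);c,s=np.cos(.0693),np.sin(.0693)
for n,uv,z in(("top",(355.3,227.7),.026),("side",(195.1,236.3),.026),("top",(355.5,225),.016)):
  d=ray(n,uv,z)[:2]-j;print(n,c*d[0]+s*d[1],-s*d[0]+c*d[1])
```

```text
top -0.10988960297846583 0.002651607640003147
side -0.10740108246000642 0.0019077508625898751
top -0.1038247404089611 4.564462951432962e-05
```

Request:
{"method": "drive_tool", "body": {"series": [[[-0.1,3,0],0],[[-0.1,4,0],0],[[-0.4,4,0],0],[[-0.7,0.1,0],0],[[0,0,-2],0],[[0,0,-2],0],[[0,0,-1],0],[[0,0,0],0],[[0,0,0],0],[[0,0,0],0]], "hand": 0.5}}

```text
time: 29.3
ee_pos: [0.4506, 0.1558, 0.0952]
eef_rot: [0.999, 0.035, 0.001, 0.0]
ft_force: [0.2, 0.1, 0.9]
width: 0.0435
grip_force: 0.0
```

Request:
{"method": "drive_tool", "body": {"series": [[[-0.1,0.1,-1.5],0],[[0,0,-1.5],0],[[0,0,-1.5],0],[[0,0,-1.5],0],[[0,0,-1],0],[[0,0,-0.6],0],[[0,0,0],0],[[0,0,0],0],[[0,0,0],0],[[0,0,0],0]]}}

```text
time: 30.55
ee_pos: [0.4494, 0.1567, 0.0188]
eef_rot: [0.999, 0.035, 0.0, 0.0]
ft_force: [0.3, 0.6, 0.7]
width: 0.0435
grip_force: 0.0
```

Request:
{"method": "drive_tool", "body": {"series": [[[0,0,0],0],[[0,0,0],0],[[0,0,0],0],[[0,0,0],0],[[0,0,0],0],[[0,0,0],0],[[0,0,0],0],[[0,0,0],0],[[0,0,0],0],[[0,0,0],0]], "hand": 1, "newtons": 60}}

```text
time: 31.8
ee_pos: [0.4492, 0.1568, 0.0186]
eef_rot: [0.999, 0.035, -0.0, 0.0]
ft_force: [-0.4, 0.2, -0.4]
width: 0.0146
grip_force: 59.8
```

Request:
{"method": "drive_tool", "body": {"series": [[[0,0,1],0],[[0,0,3],0],[[0,0,4],0],[[0,0,4],0],[[0,0,3],0],[[0,-3,0],0],[[1,-4,0],0],[[1,-4,0],0],[[1,-4,0],0],[[1,-4,0],0]]}}

```text
time: 33.05
ee_pos: [0.4893, -0.0343, 0.1692]
eef_rot: [0.999, 0.035, 0.0, 0.0]
ft_force: [0.6, 0.6, -2.4]
width: 0.0149
grip_force: 59.8
```

Request:
{"method": "drive_tool", "body": {"series": [[[2,-3,0],0],[[2,-3,0],0],[[1.7,-2,0],0],[[1,-0.8,0],0],[[0,0,0],0],[[0,0,-2],0],[[0,0,-2],0],[[0,0,0],0],[[0,0,0],0],[[0,0,0],0]]}}

```text
time: 34.3
ee_pos: [0.5566, -0.1212, 0.1292]
eef_rot: [0.999, 0.035, 0.001, 0.0]
ft_force: [-0.1, 0.5, -1.6]
width: 0.0148
grip_force: 59.8
```

Request:
{"method": "drive_tool", "body": {"series": [[[0,0,-0.8],0],[[0,0,-0.5],0],[[0,0,-0.4],0],[[0,0,-0.4],0],[[0,0,-0.2],0],[[0,0,-0.1],0],[[0,0,-0.1],0],[[0,0,0],0],[[0,0,0],0],[[0,0,0],0]]}}

```text
time: 35.55
ee_pos: [0.556, -0.1217, 0.1049]
eef_rot: [0.999, 0.034, -0.0, 0.001]
ft_force: [-10.5, -0.6, 15.5]
width: 0.0146
grip_force: 60.0
```

Request:
{"method": "drive_tool", "body": {"series": [[[0,0,0.5],0],[[0,0,1.5],0],[[0,0,2],0],[[0,0,2.4],0],[[-1,0.8,0],0],[[-1.7,2,0],0],[[-2,3,0],0],[[-2,3,0],0],[[-1,4,0],0],[[-1,4,0],0]]}}

```text
time: 36.8
ee_pos: [0.4676, 0.0481, 0.1669]
eef_rot: [0.999, 0.035, -0.0, 0.0]
ft_force: [-0.1, 0.7, -2.4]
width: 0.0144
grip_force: 60.0
```

Request:
{"method": "drive_tool", "body": {"series": [[[-1,4,0],0],[[-1,4,0],0],[[0,3,0],0],[[0,0,0],0],[[0,0,-3],0],[[0,0,-3],0],[[0,0,-3],0],[[0,0,-2],0],[[0,0,-1],0],[[0,0,0],0]]}}

```text
time: 38.05
ee_pos: [0.4491, 0.1567, 0.0475]
eef_rot: [0.999, 0.035, -0.0, 0.0]
ft_force: [0.7, 0.2, -1.2]
width: 0.0145
grip_force: 60.0
```

Run:
```python
from bench import r, vision
import cv2,numpy as np,pickle
c=vision.camera("side");t=vision.camera("top")
pickle.dump((t,c),open("pics/after.pkl","wb"))
s=c["color"].astype(int);o=pickle.load(open("pics/side0.pkl","rb"))["color"].astype(int)
x=r.read_state();print(x["time"],x["ee_pos"],x["ft_force"])
# punch head: same pixels as at the start?
u,v=215,237; print("punch diff",np.abs(s-o)[v-9:v+6,u-8:u+9].mean())
```

```text
38.15 [0.44975472 0.15696926 0.04835116] [ 0.32552732  0.1322248  -1.55018392]
punch diff 3.69281045751634
```

Punch is back up. Now I'll lower the mallet.

Request:
{"method": "drive_tool", "body": {"series": [[[0,0,-1],0],[[0,0,-0.8],0],[[0,0,-0.5],0],[[0,0,-0.4],0],[[0,0,-0.2],0],[[0,0,0],0],[[0,0,0],0],[[0,0,0],0],[[0,0,0],0],[[0,0,0],0]]}}

```text
time: 39.4
ee_pos: [0.4492, 0.1568, 0.0186]
eef_rot: [0.999, 0.035, 0.0, 0.0]
ft_force: [0.5, 0.0, -2.1]
width: 0.0143
grip_force: 60.0
```

Request:
{"method": "drive_tool", "body": {"series": [[[0,0,-0.1],0],[[0,0,-0.1],0],[[0,0,-0.1],0],[[0,0,-0.1],0],[[0,0,0],0],[[0,0,0],0],[[0,0,0],0],[[0,0,0],0],[[0,0,0],0],[[0,0,0],0]], "newtons": 8}}

```text
time: 40.65
ee_pos: [0.4493, 0.1568, 0.0146]
eef_rot: [0.999, 0.035, 0.0, -0.0]
ft_force: [-1.8, 0.9, 2.2]
width: 0.0147
grip_force: 8.0
```

Request:
{"method": "drive_tool", "body": {"series": [[[0,0,0],0],[[0,0,0],0],[[0,0,0],0],[[0,0,0],0],[[0,0,0],0],[[0,0,1],0],[[0,0,2],0],[[0,0,3],0],[[0,0,4],0],[[0,0,4],0]], "hand": 0.5}}

```text
time: 41.9
ee_pos: [0.4491, 0.1572, 0.1572]
eef_rot: [0.999, 0.035, 0.001, -0.0]
ft_force: [0.8, -0.3, 0.5]
width: 0.0435
grip_force: 0.0
```

Request:
{"method": "drive_tool", "body": {"series": [[[0,-4,0],0],[[0,-5,0],0],[[0,-5,0],0],[[0,-5,0],0],[[0,-5,0],0],[[0,-5,0],0],[[0,-4,0],0],[[0,0,0],0],[[0,0,0],0],[[0,0,0],0]]}}

```text
time: 43.15
ee_pos: [0.4495, -0.1719, 0.1552]
eef_rot: [0.999, 0.036, 0.0, 0.0]
ft_force: [0.9, 0.6, 0.2]
width: 0.0432
grip_force: 0.0
```

Run:
```python
from bench import r, vision
import numpy as np,pickle
x=r.read_state();print(x["time"],x["ee_pos"],x["ft_force"])
c=vision.camera("side")["color"].astype(int);t=vision.camera("top")["color"].astype(int)
for n,im,boxes in(("side",c,{"mallet":(170,215,278,322),"jig/punch":(228,246,207,222)}),("top",t,{"mallet":(215,292,208,240),"tray short+wide":(112,192,175,240)})):
    o=pickle.load(open(f"pics/{n}0.pkl","rb"))["color"].astype(int)
    for k,(a,b,p,q) in boxes.items():
        d=np.abs(im-o).max(2)[a:b,p:q];print(n,k,d.mean().round(1),(d>60).sum())
# mallet head white blob top
for im in(t,pickle.load(open("pics/top0.pkl","rb"))["color"].astype(int)):
    w=(im[215:250,208:245].min(2)>200);print(np.argwhere(w).mean(0)+[215,208],w.sum())
# brace near end compare with earlier measurement: bright rows along column 355
print(t[222:234,355].min(1))
```

```text
43.15 [ 0.44952404 -0.17192279  0.15515145] [0.87520931 0.64757259 0.15094642]
side mallet 14.1 68
side jig/punch 7.4 1
top mallet 15.8 237
top tray short+wide 2.9 0
[228.04608295 221.93087558] 217
[228.65137615 222.7293578 ] 218
[ 93 137 214 234 235 217 102  11  22  28  27  29]
```

```bash
python3 -c "
from bench import r
print(r.close_job())"
```

```text
the job is handed in; nothing more can be done
None
```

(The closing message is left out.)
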